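Strip a column lamp for refurbishing

TASK

Take the column of this table lamp apart and stand every part upright in the middle of its own work place: the brass cup on the felt polishing pad, the green cap on the spraying stand, the amber glass in the blue washing bowl and the walnut foot on the cork waxing mat. Put the parts down without dropping them, and leave the bare lamp base standing.

Things in the scene. Friction and masses are not known exactly. Their poses are not given: they have to be found in the camera images.
- lamp_base: Lamp base: black iron disc 120 mm across, 28 mm high, loose on the bench, 1.9 kg, with an upright stub 10 mm thick on its axis, tip 84 mm above the bench. On it stands the column, bottom to top: walnut foot (over the stub), amber glass (12 mm of the stub in its bore), green cap, brass cup. The long rod is already drawn out: each part lifts straight up. Origin: centre of the underside; z up.
- brass_cup: Topmost part: brass socket cup, a plain cylinder 36 mm across and 40 mm high (rim 37 mm) with a 16 mm bore, about 100 g, standing over the 8 mm high nipple of the green cap. Grip it round its side. Origin: centre of its underside, z up the bore; at the start 172 mm above the bench.
- green_cap: Second part from the top: dark green enamelled cap: a disc 56 mm across and 16 mm high, on it a step 40 mm across up to 26 mm and a steel nipple 10 mm thick up to 34 mm; a recess 46 mm wide and 6 mm deep underneath sits over the neck of the glass; about 130 g. Grip it round the 56 mm rim. Origin: centre of its underside, z up; at the start 146 mm above the bench.
- glass_body: Third part: amber glass body, 80 mm high: base 60 mm across, belly 78 mm across at 24 mm height, shoulder ending at 52 to 56 mm height, then a straight neck 40 mm across up to the top, 18 mm bore, about 340 g. Grip it by the neck. Origin: centre of its underside, z up; at the start 72 mm above the bench.
- walnut_foot: Lowest part: dark walnut foot, 44 mm high: a flange 104 mm across and 15 mm high carrying a straight hub 44 mm across up to the top (full width from 19 mm up), 16 mm bore, about 200 g. Grip it by the hub. Origin: centre of its underside, z up; at the start 28 mm above the bench, on the iron base.
- felt_pad: Polishing pad: round grey felt block with a brown wooden edge strip, 110 mm across, flat top 18 mm above the bench, fixed. Place of the brass cup. Origin: centre of the underside.
- spray_stand: Spraying stand: round bare aluminium plate with green paint rings on it, 124 mm across, on a short dark foot; flat top 60 mm above the bench, fixed. Place of the green cap. Origin: centre of the underside, on the bench.
- wash_bowl: Washing bowl: round blue plastic bowl, empty, 160 mm across the rim, 50 mm high, wall 4 mm, flat inner floor about 120 mm across and 4 mm above the bench, fixed. Place of the glass body. Origin: centre of the underside.
- cork_mat: Waxing mat: square brown cork mat 130 by 130 mm with a small dark wax stain, top 6 mm above the bench, fixed. Place of the walnut foot. Origin: centre of the underside; x and y along its edges.

How it is judged:
At the end, for the whole second after the job is handed in: Each of the four parts stands upright (within 0.1 rad) on its own place, resting on its surface (height within 4 mm), its axis within 15 mm of the middle of the place, released and at rest; the lamp base stands upright (horizontal distance between brass_cup and felt_pad below 0.015 m and z of brass_cup in the frame of felt_pad between 0.014 and 0.022 m and angle between each of brass_cup, green_cap, glass_body, walnut_foot, lamp_base's own z axis and vertical below 0.1 rad and linear speed of each of brass_cup, green_cap, glass_body, walnut_foot below 0.02 m/s and horizontal distance between green_cap and spray_stand below 0.015 m and z of green_cap in the frame of spray_stand between 0.056 and 0.064 m and horizontal distance between glass_body and wash_bowl below 0.015 m and z of glass_body in the frame of wash_bowl between 0 and 0.008 m and horizontal distance between walnut_foot and cork_mat below 0.015 m and z of walnut_foot in the frame of cork_mat between 0.002 and 0.01 m); the robot touches nothing.
It fails at once if a part is dropped: it falls free of the fingers faster than 0.9 m/s (a fall of about 40 mm) ((contact force between the fingers and brass_cup below 0.2 N and linear speed of brass_cup above 0.9 m/s) or (contact force between the fingers and green_cap below 0.2 N and linear speed of green_cap above 0.9 m/s) or (contact force between the fingers and glass_body below 0.2 N and linear speed of glass_body above 0.9 m/s) or (contact force between the fingers and walnut_foot below 0.2 N and linear speed of walnut_foot above 0.9 m/s)).
It fails at once if the lamp base is tipped by more than 0.35 rad (angle between lamp_base's own z axis and vertical above 0.35 rad).
It also fails if it takes over 102 s, if anything falls off the work surface, if the arm or the gripper's body presses on something with over 40 N, if the wrist force passes 120 N, or if a joint passes its speed limit or range.

ROBOT

A 6-joint arm with a two-finger parallel gripper is mounted at the origin on the work surface. World frame = base frame: x ahead of the robot, y to its left, z up, the work surface at z = 0. Lengths are in m, angles in rad, forces in N, time in s.
With the tool pointing down it reaches from about 0.35 to 0.85 m from the base axis. Payload 8.1 kg.
Tool frame: the origin (TCP) lies on the centre line of the jaws, within the pads' length; the fingertips stand 17 mm ahead of it and the grasp point (between the pads) lies 2 mm behind it; z points along the fingers, y is the line along which they close (so a half turn about z gives the same grasp; the last joint's range is limited). The gripper opens to 93 mm and grips with 3 to 60 N. Pads are 15 mm wide; open, the fingers measure 128 mm over their backs; the gripper's body (75 mm by 188 mm) begins 65 mm behind the grasp point.
Start: joints at [1.133, 0.13, 1.488, -0, 1.523, -0.085], TCP at [0.207, 0.563, 0.236] pointing down, gripper open.
Joint ranges: [-2.96, 2.96], [-0.89, 2.26], [0.02, 2.5], [-1.34, 4.48], [0, 2.73], [-2.66, 2.66]. Speed limits (rad/s): [2.39, 2.39, 2.79, 3.14, 3.14, 3.14].

INTERFACE

Orientations are given as a rotation vector (axis times angle).
In Python, from plant import status, eyes, robot gives the robot as it stands. The module is installed in compiled form; this text tells all that it offers.
- The arm moves only by the tool servo_tool, never from a script. Its argument "plan" is text: rows parted by semicolons, each of 4 numbers parted by spaces: the shift along the tool's x, y, z in m, then the turn about the tool's z in degrees. A call has 1 to 12 rows; each row is the pose to reach, as a shift and turn from the pose commanded when the call began, along the tool's axes at that moment; what a row does not reach only later rows make up. A row lasts 1/12 s, in which the tool goes at most 41.7 mm and 7.16 degrees, less where a joint would pass 70% of its speed; a pose out of reach is approached as far as the arm can. A call with a gripper value outside its range is refused whole. "grip" is the closure, from -1 (fully open) to 1 (shut), set as the call begins (left out, the last holds). The fingers move at their own pace and stop on an object; "grip_force" is the grip in N (left out, the last holds). Time passes only in rows, so rows that repeat a pose let the fingers close. It gives the time, the measured TCP pose, the force, the opening and the grip force at its end, in the units of the state.
- status.read_state(): the state, without advancing time (a new reading comes with each control period).
- eyes.read_camera(name): name is "scene" or "side" or "wrist"; returns a dict with "image" (420x560x3 uint8, blue, green, red), "fovy" (degrees; the focal length in pixels is half the picture's height over the tangent of half this angle, whatever the lens; pixels are square), "cx", "cy" (the principal point, pixels), "world_from_camera" (4x4, takes a point from camera to world coordinates); the wrist camera has in their place "hand_eye" (4x4, takes a point from camera to tool coordinates, whose origin is the TCP and whose axes are the flange's). Camera axes: x right, y down, z forward; pixel columns grow to the right and rows downward; lengths in m; the calibration is good to about 2 mm. A picture is of the moment at which its call begins: read the wrist's pose just before it. There is no depth.
- robot.close_job(): hands the job in; it is judged then, once.
The state is a dict: "t": time; "q": joint angles; "dq": joint speeds; "joint_torque": joint torques, N m; "tool_pos": TCP position; "orientation": TCP orientation; "force": force on the tool from outside, world axes, zero at the start; "wrist_torque": the same for the moment, N m; "opening": finger opening in m; "gripper_force": force on a finger pad.
Only numpy, scipy, OpenCV 4.12 (cv2) and the standard library are available. Lean on these libraries where they do the work, as an engineer would, in place of code of your own. Each camera call takes 0.05 s, during which the arm holds its last target. There are 200 camera calls.

## Working session

There is one attempt and no reset: what is moved stays moved. The work goes in short steps, Python scripts to look and compute and a tool call to move; the robot and the scene stay as the last step left them, time stands still between calls to the robot, and variables do not carry over. Pictures are saved under pics/ and viewed, at most 14 in all, crops included, and the job is handed in when it is done.

Besides the shell and the picture viewer there is one more tool, called after ">>>" as a command line: name --argument value ..., lists and objects as JSON in quotes. servo_tool: Moves the arm, as the interface text tells. Its arguments: {"type":"object","properties":{"plan":{"type":"string"},"grip":{"type":"number"},"grip_force":{"type":"number"}},"required":["plan"]}

```bash
mkdir -p pics
python3 - <<'E'
from plant import status, eyes
import cv2,numpy as np,pickle
s=status.read_state();print(s)
for n in("scene","side","wrist"):
    c=eyes.read_camera(n);cv2.imwrite(f"pics/{n}0.png",c["image"]);pickle.dump(c,open(f"{n}.pkl","wb"))
    print(n,c["fovy"],c["cx"],c["cy"],np.round(c.get("world_from_camera",c.get("hand_eye")),4).tolist(), [k for k in c])
E
```

```text
{'t': 0.0, 'q': array([ 1.13261966e+00,  1.31160588e-01,  1.48926860e+00, -1.68787031e-05,
        1.52298094e+00, -8.53951774e-02]), 'dq': array([ 0.00112919, -0.00011216,  0.00018046, -0.00093926,  0.00106983,
        0.0011357 ]), 'joint_torque': array([ 4.35878583e-04, -5.59842288e+01, -4.91774547e+01,  7.67204957e-02,
        3.50455160e-02, -1.48109498e-04]), 'tool_pos': array([0.2070619 , 0.56257402, 0.23459362]), 'orientation': array([-5.51197574e-01, -3.09239795e+00,  2.76405920e-03]), 'force': array([ 0.48156241, -0.66567374,  0.14390132]), 'wrist_torque': array([-0.02117652, -0.00664896, -0.01340476]), 'gripper_force': 0.0, 'opening': 0.0929583112919863}
scene 42.724076054819335 277.32485737650666 212.40752532350805 [[-0.2124, 0.7485, -0.6282, 1.3695], [0.9772, 0.1625, -0.1368, 0.166], [-0.0003, -0.6429, -0.7659, 1.0801], [0.0, 0.0, 0.0, 1.0]] ['image', 'fovy', 'cx', 'cy', 'world_from_camera']
side 48.660148435537046 279.72631747373055 210.31411019206016 [[-0.9688, -0.1808, 0.1693, 0.4028], [-0.2476, 0.6917, -0.6785, 0.7116], [0.0055, -0.6992, -0.7149, 0.8901], [0.0, 0.0, 0.0, 1.0]] ['image', 'fovy', 'cx', 'cy', 'world_from_camera']
wrist 68.14257966586237 282.02615150668936 210.71399727531505 [[0.0003, -0.9712, -0.2382, 0.0652], [1.0, 0.0003, -0.0002, 0.0003], [0.0003, -0.2382, 0.9712, -0.1485], [0.0, 0.0, 0.0, 1.0]] ['image', 'fovy', 'cx', 'cy', 'hand_eye']
```

View pics/scene0.png

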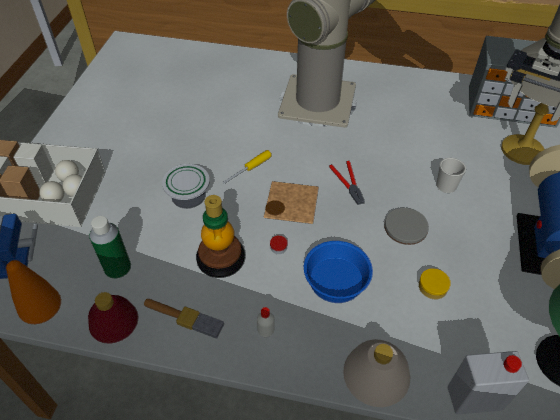

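View pics/side0.png

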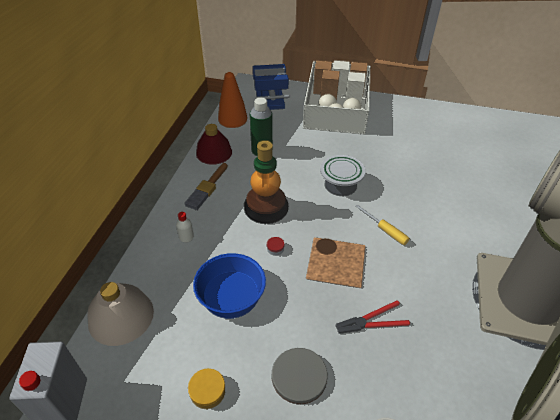

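The scene view shows the stand at (187,182), mat (292,202), bowl (338,270), felt pad (406,225) and the lamp with its cup top at (213,200). The side view shows the same things: stand (343,172), mat (337,262), bowl (230,286), pad (300,376), cup top (265,146). I'll turn these into rough positions and overlay model outlines to refine them.

```bash
cat > h.py <<'E'
import numpy as np,cv2,pickle
def f(c): return c["image"].shape[0]/2/np.tan(np.radians(c["fovy"])/2)
def ray(c,T,u,v):
    d=T[:3,:3]@np.array([(u-c["cx"])/f(c),(v-c["cy"])/f(c),1]);return T[:3,3],d
def onz(c,T,u,v,z):
    o,d=ray(c,T,u,v);return (o+d*(z-o[2])/d[2])[:2]
def proj(c,T,P):
    q=(np.atleast_2d(P)-T[:3,3])@T[:3,:3];return q[:,:2]/q[:,2:]*f(c)+[c["cx"],c["cy"]]
def circ(x,y,z,r,n=72):
    a=np.linspace(0,2*np.pi,n);return np.c_[x+r*np.cos(a),y+r*np.sin(a),np.full(n,z)]
def mask_fit(c,T,m,x0,z,r):
    """least squares circle fit (known z,r) to contour of mask"""
    from scipy.optimize import least_squares
    k=max(cv2.findContours(m,cv2.RETR_EXTERNAL,cv2.CHAIN_APPROX_NONE)[0],key=cv2.contourArea)[:,0].astype(float)
    P=np.array([onz(c,T,u,v,z) for u,v in k])
    s=least_squares(lambda p:np.hypot(*(P-p).T)-r,x0,loss='soft_l1',f_scale=.002)
    return s.x,np.median(np.abs(s.fun))
E
python3 - <<'E'
from h import *
g={'scene':dict(stand=(187,181,.06),mat=(292,202,.006),bowl=(338,265,.05),pad=(406,225,.018),cup=(213,200,.212),base=(221,258,.028)),
'side':dict(stand=(343,170,.06),mat=(337,262,.006),bowl=(230,281,.05),pad=(300,374,.018),cup=(265,146,.212),base=(266,207,.028))}
out={}
for n in g:
    c=pickle.load(open(n+'.pkl','rb'));T=c["world_from_camera"]
    for k,(u,v,z) in g[n].items():
        p=onz(c,T,u,v,z);out.setdefault(k,[]).append(p);print(n,k,p.round(4))
mean={k:np.mean(v,0) for k,v in out.items()}
R=dict(stand=(.06,.062),bowl=(.05,.08),pad=(.018,.055),cup=(.212,.018),base=(0,.06),mat=(.006,.065))
for n in g:
    c=pickle.load(open(n+'.pkl','rb'));T=c["world_from_camera"];tiles=[]
    S=4
    for k,(z,r) in R.items():
        u,v=proj(c,T,[[*mean[k],z]])[0].round().astype(int)
        x0,y0=u-33,v-33
        im=cv2.warpAffine(c["image"],np.float32([[S,0,-x0*S],[0,S,-y0*S]]),(266,266)) if k!='bowl' and k!='pad' else None
        S2=S if im is not None else 3
        if im is None: x0,y0=u-44,v-44; im=cv2.warpAffine(c["image"],np.float32([[3,0,-x0*3],[0,3,-y0*3]]),(266,266))
        L=[circ(*mean[k],z,r)] 
        if k=='cup': L.append(circ(*mean[k],.172,.018)); L.append(circ(*mean[k],.162,.028))
        for C in L:
            cv2.polylines(im,[((proj(c,T,C)-[x0,y0])*S2).astype(np.int32)],False,(255,0,255),1)
        cv2.drawMarker(im,tuple(int(t) for t in ((proj(c,T,[[*mean[k],z]])[0]-[x0,y0])*S2)),(255,0,255),0,10)
        cv2.putText(im,f"{k} {x0},{y0} x{S2}",(3,12),0,.4,(255,255,255),1)
        tiles.append(im)
    cv2.imwrite(f"pics/{n}1.png",np.vstack([np.hstack(tiles[:3]),np.hstack(tiles[3:])]))
E
```

```text
scene stand [ 0.4782 -0.2692]
scene mat [0.4449 0.0046]
scene bowl [0.6501 0.153 ]
scene pad [0.4699 0.3036]
scene cup [ 0.6527 -0.1318]
scene base [ 0.674  -0.1232]
side stand [ 0.4701 -0.2694]
side mat [0.4359 0.0061]
side bowl [0.6537 0.1528]
side pad [0.4602 0.3074]
side cup [ 0.6496 -0.129 ]
side base [ 0.6447 -0.1092]
```

View pics/scene1.png

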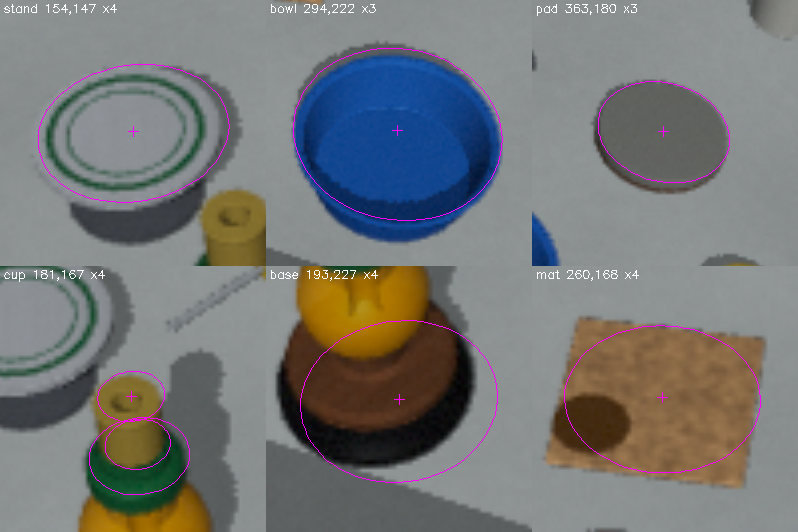

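View pics/side1.png

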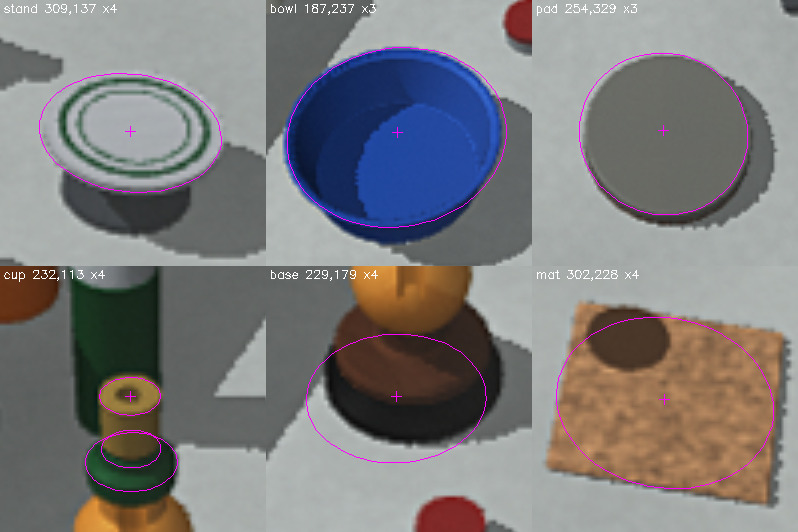

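The outlines fall within a few mm of the objects. I'll refine the centres with edge fits, reading the mat corners by hand.

Run:
```python
from h import *
from scipy.optimize import least_squares
g=dict(bowl=((.652,.153),.05,.08),pad=((.465,.3055),.018,.055),stand=((.474,-.269),.06,None))
mc={'scene':[(272,181),(318.5,186),(313,223.2),(263.7,218)],'side':[(314,236.8),(365.2,244.8),(362,287.5),(305.8,278.5)]}
for n in('scene','side'):
    c=pickle.load(open(n+'.pkl','rb'));T=c["world_from_camera"];h=cv2.cvtColor(c["image"],cv2.COLOR_BGR2HSV).astype(int);b=c["image"].astype(int)
    P=[onz(c,T,u,v,.006) for u,v in mc[n]];A=np.c_[P[2]-P[0],-(P[3]-P[1])];t=np.linalg.solve(A,P[1]-P[0]);print(n,'mat',(P[0]+t[0]*(P[2]-P[0])).round(4),np.mean(P,0).round(4),[np.linalg.norm(P[i]-P[i-1]).round(3) for i in range(4)])
    for k,(x0,z,r) in g.items():
        u,v=proj(c,T,[[*x0,z]])[0]
        U,V=np.meshgrid(range(560),range(420));near=np.hypot(U-u,V-v)<(50 if k!='stand' else 24)
        if k=='bowl': m=(b[...,0]-b[...,2]>50)
        elif k=='pad': m=(h[...,2]<135)&(h[...,1]>8)&(h[...,2]>85)
        else: m=(b[...,1]-b[...,2]>25)
        m=(m&near).astype(np.uint8)
        if k=='pad': m=cv2.morphologyEx(m,cv2.MORPH_OPEN,np.ones((3,3),np.uint8))
        K=max(cv2.findContours(m,cv2.RETR_EXTERNAL,cv2.CHAIN_APPROX_NONE)[0],key=cv2.contourArea)[:,0].astype(float)
        if k!='stand': K=K[K[:,1]<v-2]
        Q=np.array([onz(c,T,a,d,z) for a,d in K])
        if r: s=least_squares(lambda p:np.hypot(*(Q-p[:2]).T)-r,x0,loss='soft_l1',f_scale=.001)
        else: s=least_squares(lambda p:np.hypot(*(Q-p[:2]).T)-p[2],(*x0,.05),loss='soft_l1',f_scale=.001)
        print(n,k,s.x.round(4),'res',np.median(abs(s.fun)).round(4),len(K))
```

```text
scene mat [0.4433 0.0041] [0.4433 0.0037] [np.float64(0.133), np.float64(0.128), np.float64(0.132), np.float64(0.128)]
scene bowl [0.6602 0.1532] res 0.0007 79Traceback (most recent call last):
  File "<stdin>", line 19, in <module>
    return func(*args, **kwargs)
    vector_fun = VectorFunction(
        fun_wrapped,
    ...<6 lines>...
        workers=workers
    )
    self._update_fun()
    ~~~~~~~~~~~~~~~~^^
    self.f = self.fun_wrapped(xp_copy(self.x))
             ~~~~~~~~~~~~~~~~^^^^^^^^^^^^^^^^^
    return np.atleast_1d(self.fun(x))
                         ~~~~~~~~^^^
    return self.f(x, *self.args, **self.kwargs)
           ~~~~~~^^^^^^^^^^^^^^^^^^^^^^^^^^^^^^
  File "<stdin>", line 19, in <lambda>
ValueError: operands could not be broadcast together with shapes (0,) (2,)
```

>>> servo_tool --plan "0 0 -0.03 -5; 0 0 -0.06 -10; 0 0 -0.06 -15; 0 0 -0.06 -20.2; 0 0 -0.06 -20.2" --grip -1

```text
t: 0.57
tool_pos: [0.2074, 0.5632, 0.2961]
orientation: [-0.006, 3.141, 0.001]
force: [-0.6, -0.6, 0.4]
opening: 0.0929
gripper_force: 0.0
```

>>> servo_tool --plan "-0.02 -0.03 0 0; -0.04 -0.06 0 0; -0.06 -0.09 0 0; -0.08 -0.12 0 0; -0.1 -0.155 0 0; -0.12 -0.19 0 0; -0.14 -0.22 0 0; -0.16 -0.25 0 0; -0.18 -0.285 0 0; -0.2 -0.315 0 0; -0.22 -0.345 0 0; -0.24 -0.375 0 0"

```text
t: 1.57
tool_pos: [0.4475, 0.1862, 0.2951]
orientation: [-0.006, -3.141, 0.0]
force: [-0.2, 1.3, 0.9]
opening: 0.093
gripper_force: 0.0
```

>>> servo_tool --plan "-0.02 -0.03 0 0; -0.04 -0.06 0 0; -0.06 -0.09 0 0; -0.08 -0.12 0 0; -0.1 -0.155 0 0; -0.12 -0.19 0 0; -0.14 -0.22 0 0; -0.16 -0.25 0 0; -0.18 -0.285 0 0; -0.2 -0.315 0 0; -0.2 -0.315 0 0; -0.2 -0.315 0 0"

```text
t: 2.57
tool_pos: [0.6469, -0.1288, 0.293]
orientation: [-0.009, -3.138, -0.002]
force: [0.7, 1.1, 0.2]
opening: 0.0929
gripper_force: 0.0
```

```bash
cat >> h.py <<'E'
from scipy.spatial.transform import Rotation as Ro
def wrist(name=None):
    from plant import status,eyes
    s=status.read_state();c=eyes.read_camera("wrist")
    T=np.eye(4);T[:3,:3]=Ro.from_rotvec(s["orientation"]).as_matrix();T[:3,3]=s["tool_pos"]
    if name: cv2.imwrite(f"pics/{name}.png",c["image"])
    pickle.dump((c,T@c["hand_eye"]),open('w.pkl','wb'))
    print(s["t"],s["tool_pos"].round(4),s["orientation"].round(3))
    return c,T@c["hand_eye"]
E
python3 - <<'E'
from h import *
from scipy.optimize import least_squares
for n in('scene','side'):
    c=pickle.load(open(n+'.pkl','rb'));T=c["world_from_camera"];b=c["image"].astype(int)
    print(b[225,406] if n=='scene' else b[376,300])
mc={'side':[(314,236.8),(365.2,244.8),(362,287.5),(305.8,278.5)]}
P=[onz(c,T,u,v,.006) for u,v in mc[n]];print('mat side',np.mean(P,0).round(4))
g=dict(bowl=((.652,.153),.05,.08),pad=((.465,.3055),.018,.055),stand=((.474,-.269),.06,None))
for n in('scene','side'):
    c=pickle.load(open(n+'.pkl','rb'));T=c["world_from_camera"];b=c["image"].astype(int)
    U,V=np.meshgrid(range(560),range(420))
    for k,(x0,z,r) in g.items():
        u,v=proj(c,T,[[*x0,z]])[0];near=np.hypot(U-u,V-v)<(50 if k!='stand' else 24)
        if k=='bowl': m=(b[...,0]-b[...,2]>50)
        elif k=='pad': m=abs(b-b[int(v),int(u)]).sum(2)<45
        else: m=(b[...,1]-b[...,2]>20)
        m=(m&near).astype(np.uint8)
        cs=cv2.findContours(m,cv2.RETR_EXTERNAL,cv2.CHAIN_APPROX_NONE)[0]
        K=max(cs,key=cv2.contourArea)[:,0].astype(float)
        if k!='stand': K=K[K[:,1]<v-2]
        Q=np.array([onz(c,T,a,d,z) for a,d in K])
        s=least_squares(lambda p:np.hypot(*(Q-p[:2]).T)-(r or p[2]),x0 if r else (*x0,.05),loss='soft_l1',f_scale=.001)
        print(n,k,s.x.round(4),'res',np.median(abs(s.fun)).round(4),len(K))
wrist('w1')
E
```

```text
[94 97 97]
[101 105 105]
mat side [0.4372 0.0034]
scene bowl [0.6602 0.1532] res 0.0007 79
scene pad [0.4654 0.3024] res 0.0008 55
scene stand [ 0.4749 -0.2748  0.0506] res 0.0006 96
side bowl [0.6554 0.1552] res 0.0007 87
side pad [0.4599 0.3069] res 0.0008 73
side stand [ 0.4726 -0.2758  0.0506] res 0.0009 88
2.5667 [ 0.6469 -0.1288  0.293 ] [-9.000e-03 -3.138e+00 -2.000e-03]
```

View pics/w1.png

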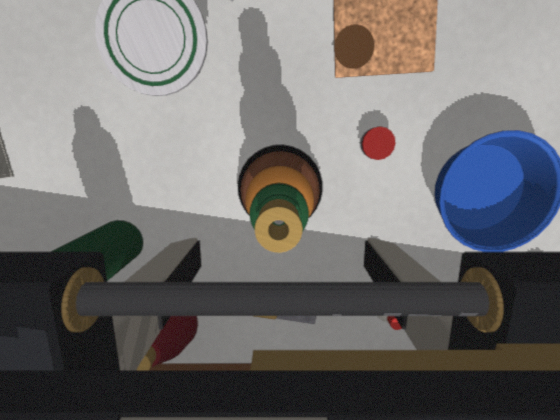

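The wrist view shows the cup's top ring centred at about (278,229.5), the stand's rings at about (151,33), the bowl at about (500,190), and the mat at top right with its corner at (335,77).

Run:
```python
from h import *
from scipy.optimize import least_squares
c,T=pickle.load(open('w.pkl','rb'))
print('cup',onz(c,T,278,229.5,.212).round(4))
b=c["image"].astype(int);U,V=np.meshgrid(range(560),range(420))
h=cv2.cvtColor(c["image"],cv2.COLOR_BGR2HSV)
for k,m,x0,z,r in(('cup',(h[...,0]<35)&(h[...,1]>80)&(h[...,2]>110)&(np.hypot(U-278,V-229.5)<28),(.651,-.131),.212,.0183),('bowl',(b[...,0]-b[...,2]>50)&(U>410)&(V<252),(.655,.153),.05,.08)):
    K=max(cv2.findContours(m.astype(np.uint8),0,cv2.CHAIN_APPROX_NONE)[0],key=cv2.contourArea)[:,0].astype(float)
    if k=='cup':K=K[K[:,1]>225]
    else: K=K[(K[:,0]<555)&(K[:,0]>480)&(K[:,1]<240)]
    Q=np.array([onz(c,T,a,d,z) for a,d in K])
    s=least_squares(lambda p:np.hypot(*(Q-p).T)-r,x0,loss='soft_l1',f_scale=.001);print(k,s.x.round(4),np.median(abs(s.fun)).round(4),len(K))
print('gp',proj(c,T,[[.6469,-.1288,.212]]))
```

```text
cup [ 0.6526 -0.1318]
cup [ 0.6524 -0.1316] 0.0002 73
bowl [0.6571 0.1511] 0.0007 101
gp [[281.82602057 222.33017284]]
```

>>> servo_tool --plan "-0.005 -0.0025 0.01 0; -0.005 -0.0025 0.03 0; -0.005 -0.0025 0.05 0; -0.005 -0.0025 0.07 0; -0.005 -0.0025 0.085 0; -0.005 -0.0025 0.095 0; -0.005 -0.0025 0.098 0; -0.005 -0.0025 0.098 0; -0.005 -0.0025 0.098 0"

```text
t: 3.37
tool_pos: [0.6525, -0.1292, 0.1988]
orientation: [-0.0, 3.14, -0.001]
force: [-0.9, -0.4, 0.3]
opening: 0.0931
gripper_force: 0.0
```

>>> servo_tool --plan "0 0 0 0; 0 0 0 0; 0 0 0 0; 0 0 0 0; 0 0 0 0; 0 0 0 0; 0 0 0 0; 0 0 0 0; 0 0 0 0; 0 0 0 0" --grip 1 --grip_force 12

```text
t: 4.2
tool_pos: [0.6521, -0.1296, 0.1976]
orientation: [-0.0, -3.142, 0.0]
force: [0.5, -0.8, 0.6]
opening: 0.0366
gripper_force: 12.0
```

>>> servo_tool --plan "0 0 -0.005 0; 0 0 -0.015 0; 0 0 -0.03 0; 0 0 -0.05 0; 0 0 -0.06 0; 0 0 -0.06 0; 0 0 -0.06 0" --grip_force 15

```text
t: 4.78
tool_pos: [0.6527, -0.1297, 0.2587]
orientation: [0.0, 3.14, -0.001]
force: [0.4, 0.8, -1.8]
opening: 0.0365
gripper_force: 15.0
```

Run:
```python
from h import *
wrist('w2')
```

```text
4.7833 [ 0.6527 -0.1297  0.2587] [ 0.00e+00  3.14e+00 -1.00e-03]
```

View pics/w2.png

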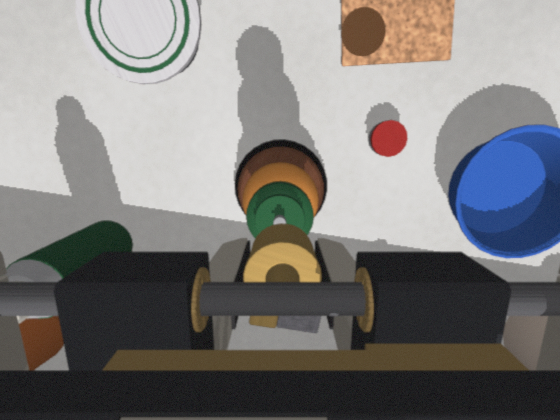

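The cup is held and upright at about (283,265), and the cap with its bare nipple is still on the glass. Next I carry it to the pad.

>>> servo_tool --plan "0.01 0.02 0 0; 0.025 0.055 0 0; 0.04 0.092 0 0; 0.056 0.128 0 0; 0.072 0.165 0 0; 0.088 0.202 0 0; 0.104 0.238 0 0; 0.12 0.275 0 0; 0.136 0.312 0 0; 0.152 0.348 0 0; 0.168 0.385 0 0; 0.18 0.415 0 0"

```text
t: 5.83
tool_pos: [0.4699, 0.2875, 0.2561]
orientation: [0.001, -3.139, 0.001]
force: [0.4, 0.6, -1.8]
opening: 0.0363
gripper_force: 15.0
```

>>> servo_tool --plan "0.01 0.019 0.01 0; 0.01 0.019 0.03 0; 0.01 0.019 0.06 0; 0.01 0.019 0.09 0; 0.01 0.019 0.11 0; 0.01 0.019 0.12 0; 0.01 0.019 0.12 0; 0.01 0.019 0.12 0"

```text
t: 6.5
tool_pos: [0.4619, 0.3042, 0.1373]
orientation: [-0.001, -3.14, 0.001]
force: [0.8, -0.1, -0.8]
opening: 0.0363
gripper_force: 15.0
```

Run:
```python
from h import *
wrist('w3')
```

```text
6.5 [0.4619 0.3042 0.1373] [-1.00e-03 -3.14e+00  1.00e-03]
```

View pics/w3.png

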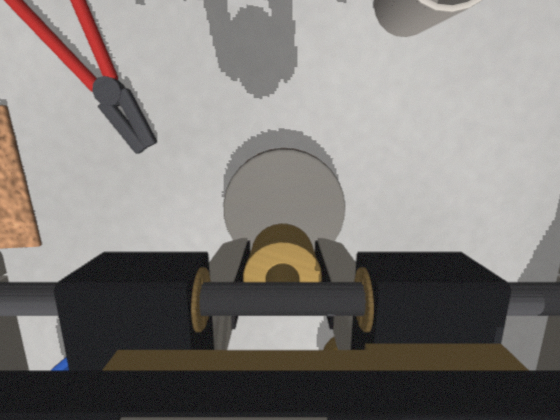

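The wrist view shows the pad's top edge at (284,148) and its sides at (223,205) and (345,205). I'll compute its centre from those.

Run:
```python
from h import *
from scipy.optimize import least_squares
c,T=pickle.load(open('w.pkl','rb'))
Q=np.array([onz(c,T,u,v,.018) for u,v in [(223,205),(345,205),(284,148),(243,163),(325,163)]])
s=least_squares(lambda p:np.hypot(*(Q-p).T)-.055,(.463,.305));print(s.x.round(4),s.fun.round(4))
```

```text
[0.4626 0.3059] [-0.0008 -0.0008  0.      0.0001  0.0001]
```

Go on down to a TCP height of about 0.047, then creep into contact.

>>> servo_tool --plan "0 0.001 0.02 0; 0 0.001 0.045 0; 0 0.001 0.065 0; 0 0.001 0.08 0; 0 0.001 0.088 0; 0 0.001 0.09 0; 0 0.001 0.091 0; 0 0.001 0.091 0"

```text
t: 7.22
tool_pos: [0.4633, 0.3061, 0.0482]
orientation: [0.0, 3.139, 0.002]
force: [0.1, 0.0, -1.7]
opening: 0.0363
gripper_force: 15.0
```

>>> servo_tool --plan "0 0 0.001 0; 0 0 0.002 0; 0 0 0.003 0; 0 0 0.004 0; 0 0 0.004 0"

```text
t: 7.63
tool_pos: [0.4627, 0.3057, 0.0435]
orientation: [0.0, 3.141, 0.001]
force: [-1.0, -1.2, 4.5]
opening: 0.0366
gripper_force: 15.0
```

Contact (+6 N). Release and rise.

>>> servo_tool --plan "0 0 0 0; 0 0 0 0; 0 0 0 0; 0 0 0 0; 0 0 0 0; 0 0 0 0; 0 0 0 0; 0 0 0 0" --grip -1

```text
t: 8.3
tool_pos: [0.4622, 0.3055, 0.0426]
orientation: [-0.0, -3.141, 0.0]
force: [0.2, 0.5, 0.2]
opening: 0.085
gripper_force: 0.0
```

>>> servo_tool --plan "0 0 -0.01 0; 0 0 -0.035 0; 0 0 -0.07 0; 0 0 -0.11 0; 0 0 -0.15 0; -0.015 -0.03 -0.18 0; -0.03 -0.065 -0.2 0; -0.045 -0.1 -0.2 0; -0.06 -0.135 -0.2 0; -0.075 -0.17 -0.2 0; -0.09 -0.205 -0.2 0; -0.105 -0.24 -0.2 0"

```text
t: 9.3
tool_pos: [0.5676, 0.0637, 0.2438]
orientation: [0.0, 3.14, 0.0]
force: [0.3, -0.5, 0.1]
opening: 0.0931
gripper_force: 0.0
```

>>> servo_tool --plan "-0.015 -0.035 0 0; -0.03 -0.07 0 0; -0.045 -0.105 0 0; -0.06 -0.14 0 0; -0.075 -0.175 0 0; -0.084 -0.196 0 0; -0.084 -0.196 0 0; -0.084 -0.196 0 0"

```text
t: 9.97
tool_pos: [0.651, -0.1318, 0.2428]
orientation: [-0.004, -3.141, -0.0]
force: [0.2, 0.4, -0.7]
opening: 0.0929
gripper_force: 0.0
```

Run:
```python
from h import *
c,T=wrist('w4')
from plant import eyes
s=eyes.read_camera("side")["image"]
W=c["image"]
tiles=[cv2.resize(s[310:420,240:370],(400,338)),cv2.resize(W[140:280,190:370],(400,311))]
im=np.zeros((340,800,3),np.uint8)
im[:338,:400]=tiles[0];im[:311,400:]=tiles[1]
cv2.imwrite("pics/m4.png",im)
```

```text
9.9667 [ 0.651  -0.1318  0.2428] [-0.004 -3.141 -0.   ]
```

View pics/m4.png

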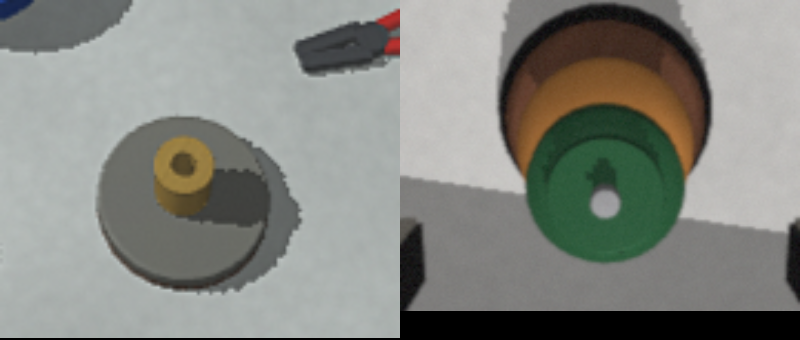

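The cup stands in the middle of the pad. The nipple tip is at wrist pixel (282.3,231.8) and the cap's disc is centred at (282.7,222.4).

Run:
```python
from h import *
c,T=pickle.load(open('w.pkl','rb'))
print(onz(c,T,282.3,231.8,.18),onz(c,T,282.7,222.4,.162))
```

```text
[ 0.65315047 -0.1314849 ] [ 0.65132235 -0.13115868]
```

>>> servo_tool --plan "-0.001 0.0005 0.01 0; -0.001 0.0005 0.03 0; -0.001 0.0005 0.05 0; -0.001 0.0005 0.065 0; -0.001 0.0005 0.073 0; -0.001 0.0005 0.076 0; -0.001 0.0005 0.076 0; -0.001 0.0005 0.076 0; -0.001 0.0005 0.076 0"

```text
t: 10.82
tool_pos: [0.6529, -0.13, 0.1683]
orientation: [-0.0, 3.139, -0.001]
force: [-0.6, -0.5, -0.0]
opening: 0.0933
gripper_force: 0.0
```

>>> servo_tool --plan "0 0 0 0; 0 0 0 0; 0 0 0 0; 0 0 0 0; 0 0 0 0; 0 0 0 0; 0 0 0 0; 0 0 0 0" --grip 1 --grip_force 15

```text
t: 11.48
tool_pos: [0.6521, -0.1301, 0.1666]
orientation: [0.0, 3.142, -0.0]
force: [0.5, 0.2, 0.5]
opening: 0.0555
gripper_force: 15.0
```

>>> servo_tool --plan "0 0 -0.005 0; 0 0 -0.015 0; 0 0 -0.03 0; 0 0 -0.045 0; 0.01 -0.008 -0.05 0; 0.035 -0.028 -0.05 0; 0.065 -0.053 -0.05 0; 0.095 -0.077 -0.05 0; 0.125 -0.101 -0.05 0; 0.155 -0.126 -0.05 0; 0.175 -0.142 -0.05 0; 0.179 -0.145 -0.05 0" --grip_force 20

```text
t: 12.48
tool_pos: [0.4693, -0.2779, 0.2169]
orientation: [-0.006, -3.141, 0.002]
force: [-0.9, -0.1, -1.6]
opening: 0.0556
gripper_force: 20.0
```

>>> servo_tool --plan "0 0 0.01 0; 0 0 0.03 0; 0 0 0.055 0; 0 0 0.075 0; 0 0 0.085 0; 0 0 0.085 0; 0 0 0.085 0"

```text
t: 13.07
tool_pos: [0.4732, -0.2743, 0.1313]
orientation: [0.001, -3.141, -0.001]
force: [-0.1, -0.8, -1.1]
opening: 0.0557
gripper_force: 20.0
```

Run:
```python
from h import *
wrist('w5')
```

```text
13.0667 [ 0.4732 -0.2743  0.1313] [ 1.000e-03 -3.141e+00 -1.000e-03]
```

View pics/w5.png

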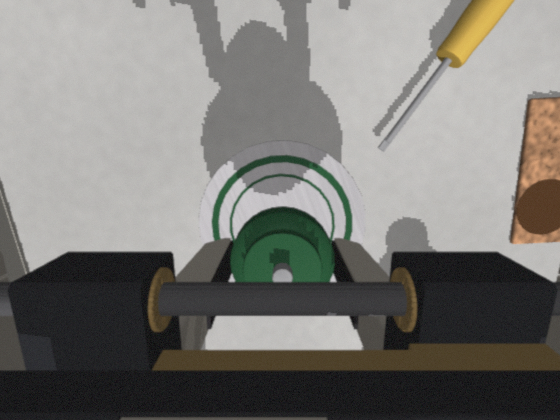

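The cap is held level above the stand. The outer ring's top is at (282,155) and its sides are at (213,222) and (352,222).

Run:
```python
from h import *
from scipy.optimize import least_squares
c,T=pickle.load(open('w.pkl','rb'))
Q=np.array([onz(c,T,u,v,.06) for u,v in [(213,222),(352,222),(282,155)]])
s=least_squares(lambda p:np.hypot(*(Q-p).T)-.0506,(.473,-.275));print(s.x.round(4),s.fun.round(4))
```

```text
[ 0.4724 -0.2738] [ 0.0005  0.0005 -0.    ]
```

>>> servo_tool --plan "0 -0.001 0.015 0; 0 -0.001 0.03 0; 0 -0.001 0.04 0; 0 -0.001 0.044 0; 0 -0.001 0.046 0; 0 -0.001 0.046 0"

```text
t: 13.62
tool_pos: [0.4734, -0.2761, 0.0861]
orientation: [0.0, 3.141, -0.0]
force: [-0.8, 0.1, -1.1]
opening: 0.0556
gripper_force: 20.0
```

Expected contact is at a TCP height of about 0.081.

>>> servo_tool --plan "0 0.001 0.001 0; 0 0.001 0.002 0; 0 0.001 0.003 0; 0 0.001 0.004 0; 0 0.001 0.0045 0; 0 0.001 0.0045 0"

```text
t: 14.12
tool_pos: [0.473, -0.275, 0.0811]
orientation: [-0.0, -3.141, -0.0]
force: [-0.1, -0.0, -1.3]
opening: 0.0553
gripper_force: 20.0
```

>>> servo_tool --plan "0 0 0.0005 0; 0 0 0.001 0; 0 0 0.0015 0; 0 0 0.0015 0"

```text
t: 14.45
tool_pos: [0.4732, -0.2751, 0.0806]
orientation: [0.0, 3.142, -0.0]
force: [-4.1, 2.7, 7.1]
opening: 0.0556
gripper_force: 20.0
```

>>> servo_tool --plan "0 0 0 0; 0 0 0 0; 0 0 0 0; 0 0 0 0; 0 0 0 0; 0 0 0 0; 0 0 0 0; 0 0 0 0" --grip -1

```text
t: 15.12
tool_pos: [0.4731, -0.275, 0.0796]
orientation: [-0.0, -3.142, -0.0]
force: [-0.6, 1.2, -0.1]
opening: 0.0925
gripper_force: 0.0
```

>>> servo_tool --plan "0 0 -0.01 0; 0 0 -0.03 0; 0 0 -0.06 0; 0 0 -0.1 0; 0 0 -0.13 0; -0.03 0.024 -0.14 0; -0.06 0.049 -0.14 0; -0.09 0.073 -0.14 0; -0.12 0.097 -0.14 0; -0.15 0.121 -0.14 0; -0.179 0.144 -0.14 0; -0.179 0.144 -0.14 0"

```text
t: 16.12
tool_pos: [0.6556, -0.1259, 0.2191]
orientation: [-0.007, 3.141, 0.003]
force: [0.7, 0.8, 0.2]
opening: 0.093
gripper_force: 0.0
```

Run:
```python
from h import *
c,T=wrist('w6')
from plant import eyes
s=eyes.read_camera("side")["image"]
W=c["image"]
im=np.zeros((340,800,3),np.uint8)
im[:338,:400]=cv2.resize(s[110:220,280:410],(400,338));im[:311,400:]=cv2.resize(W[140:280,190:370],(400,311))
cv2.imwrite("pics/m6.png",im)
```

```text
16.1167 [ 0.6556 -0.1259  0.2191] [-7.000e-03  3.141e+00  3.000e-03]
```

View pics/m6.png

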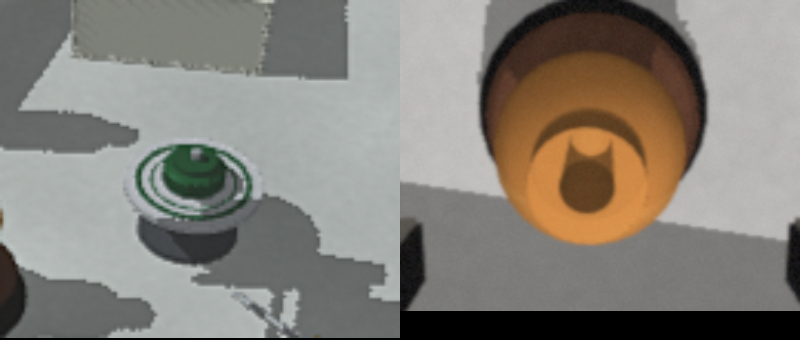

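The cap sits in the middle of the stand. The glass neck's top is centred at wrist pixel (274.6,224.2).

Run:
```python
from h import *
c,T=pickle.load(open('w.pkl','rb'))
print(onz(c,T,274.6,224.2,.152))
```

```text
[ 0.65335007 -0.13106474]
```

>>> servo_tool --plan "0 0 0.01 0; 0 0 0.03 0; 0 0 0.04 0; 0 0 0.04 0"

```text
t: 16.55
tool_pos: [0.6494, -0.1317, 0.176]
orientation: [-0.003, -3.136, -0.002]
force: [0.4, 0.4, -1.4]
opening: 0.0932
gripper_force: 0.0
```

>>> servo_tool --plan "0 0 0.01 0; 0 0 0.02 0; 0 0 0.027 0; 0 0 0.029 0; 0 0 0.029 0; 0 0 0.029 0; 0 0 0.029 0"

```text
t: 17.13
tool_pos: [0.6525, -0.1311, 0.1513]
orientation: [0.0, 3.141, -0.0]
force: [-0.2, -1.2, -0.2]
opening: 0.0927
gripper_force: 0.0
```

>>> servo_tool --plan "0 0 0 0; 0 0 0 0; 0 0 0 0; 0 0 0 0; 0 0 0 0; 0 0 0 0; 0 0 0 0; 0 0 0 0; 0 0 0 0" --grip 1 --grip_force 25

```text
t: 17.88
tool_pos: [0.6521, -0.1312, 0.1506]
orientation: [0.0, 3.142, -0.0]
force: [0.3, -1.1, -1.0]
opening: 0.0393
gripper_force: 25.0
```

>>> servo_tool --plan "0 0 -0.004 0; 0 0 -0.01 0; 0 0 -0.02 0; 0 0 -0.035 0; 0 0 -0.05 0; 0 0 -0.06 0; 0 0 -0.06 0" --grip_force 35

```text
t: 18.47
tool_pos: [0.6537, -0.1315, 0.2147]
orientation: [0.0, 3.136, -0.002]
force: [1.3, -1.4, -2.9]
opening: 0.0388
gripper_force: 35.0
```

>>> servo_tool --plan "0 0.01 0 0; -0.001 0.03 0 0; -0.002 0.06 0 0; -0.003 0.09 0 0; -0.004 0.12 0 0; -0.005 0.15 0 0; -0.005 0.18 0 0; -0.005 0.21 0 0; -0.005 0.24 0 0; -0.005 0.265 0 0; -0.005 0.28 0 0; -0.005 0.284 0 0"

```text
t: 19.47
tool_pos: [0.656, 0.1562, 0.2092]
orientation: [0.005, -3.139, -0.001]
force: [-0.7, -0.4, -3.4]
opening: 0.0391
gripper_force: 35.0
```

>>> servo_tool --plan "0 0 0.0 0; 0 0 0.02 0; 0 0 0.04 0; 0 0 0.05 0; 0 0 0.055 0; 0 0 0.055 0; 0 0 0.055 0"

```text
t: 20.05
tool_pos: [0.6575, 0.1522, 0.1561]
orientation: [0.002, 3.141, -0.0]
force: [0.2, 0.3, -4.4]
opening: 0.039
gripper_force: 35.0
```

Run:
```python
from h import *
wrist('w7')
```

```text
20.05 [0.6575 0.1522 0.1561] [ 2.000e-03  3.141e+00 -0.000e+00]
```

View pics/w7.png

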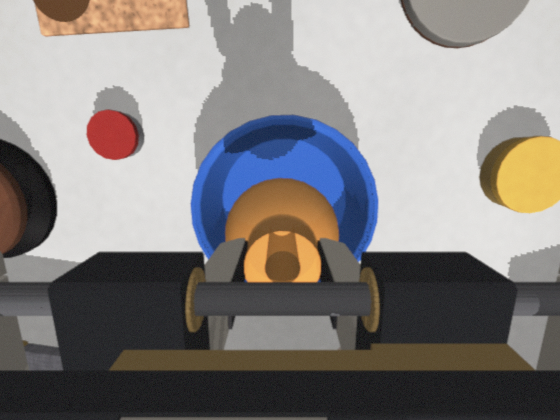

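The glass is held upright over the bowl. The bowl rim's sides are at (191,200) and (378,200) and its top is at (285,114).

Run:
```python
from h import *
from scipy.optimize import least_squares
c,T=pickle.load(open('w.pkl','rb'))
Q=np.array([onz(c,T,u,v,.05) for u,v in [(191,200),(378,200),(285,114)]])
s=least_squares(lambda p:np.hypot(*(Q-p).T)-.08,(.657,.153));print(s.x.round(4),s.fun.round(4))
```

```text
[0.6569 0.1543] [-0.0009 -0.0009  0.0003]
```

>>> servo_tool --plan "0 0.001 0.015 0; 0 0.001 0.035 0; 0 0.001 0.05 0; 0 0.001 0.06 0; 0 0.001 0.066 0; 0 0.001 0.069 0; 0 0.001 0.069 0; 0 0.001 0.069 0"

```text
t: 20.77
tool_pos: [0.6577, 0.154, 0.0873]
orientation: [0.0, 3.141, 0.0]
force: [-0.3, 0.3, -3.9]
opening: 0.0391
gripper_force: 35.0
```

Contact is expected at about 0.0826.

>>> servo_tool --plan "0 0 0.001 0; 0 0 0.002 0; 0 0 0.003 0; 0 0 0.004 0; 0 0 0.0045 0; 0 0 0.0045 0"

```text
t: 21.27
tool_pos: [0.6575, 0.154, 0.0827]
orientation: [0.0, 3.141, 0.0]
force: [-0.4, -0.8, -1.0]
opening: 0.0391
gripper_force: 35.0
```

>>> servo_tool --plan "0 0 0.0005 0; 0 0 0.001 0; 0 0 0.001 0; 0 0 0.001 0"

```text
t: 21.6
tool_pos: [0.6578, 0.1539, 0.0827]
orientation: [0.0, 3.14, 0.0]
force: [-2.7, -1.3, 5.9]
opening: 0.0391
gripper_force: 35.0
```

>>> servo_tool --plan "0 0 0 0; 0 0 0 0; 0 0 0 0; 0 0 0 0; 0 0 0 0; 0 0 0 0; 0 0 0 0; 0 0 0 0" --grip -1

```text
t: 22.27
tool_pos: [0.6572, 0.154, 0.0811]
orientation: [-0.0, -3.141, 0.0]
force: [-0.6, -0.8, 0.7]
opening: 0.088
gripper_force: 0.0
```

>>> servo_tool --plan "0 0 -0.01 0; 0 0 -0.03 0; 0 0 -0.06 0; 0 0 -0.09 0; 0 -0.02 -0.1 0; 0.001 -0.055 -0.1 0; 0.002 -0.09 -0.1 0; 0.003 -0.13 -0.1 0; 0.004 -0.17 -0.1 0; 0.005 -0.21 -0.1 0; 0.006 -0.25 -0.1 0; 0.006 -0.28 -0.1 0"

```text
t: 23.27
tool_pos: [0.6508, -0.1294, 0.1823]
orientation: [0.002, 3.141, -0.002]
force: [0.5, -0.9, 0.1]
opening: 0.0929
gripper_force: 0.0
```

>>> servo_tool --plan "0 -0.005 0.01 0; 0 -0.005 0.02 0; 0 -0.005 0.03 0; 0 -0.005 0.03 0; 0 -0.005 0.03 0"

```text
t: 23.68
tool_pos: [0.6504, -0.129, 0.1496]
orientation: [0.003, -3.139, -0.002]
force: [-0.3, -0.2, 0.7]
opening: 0.0926
gripper_force: 0.0
```

Run:
```python
from h import *
c,T=wrist('w8')
from plant import eyes
s=eyes.read_camera("side")["image"]
W=c["image"]
im=np.zeros((340,800,3),np.uint8)
im[:338,:400]=cv2.resize(s[230:340,165:295],(400,338));im[:311,400:]=cv2.resize(W[140:280,190:370],(400,311))
cv2.imwrite("pics/m8.png",im)
```

```text
23.6833 [ 0.6504 -0.129   0.1496] [ 3.000e-03 -3.139e+00 -2.000e-03]
```

View pics/m8.png

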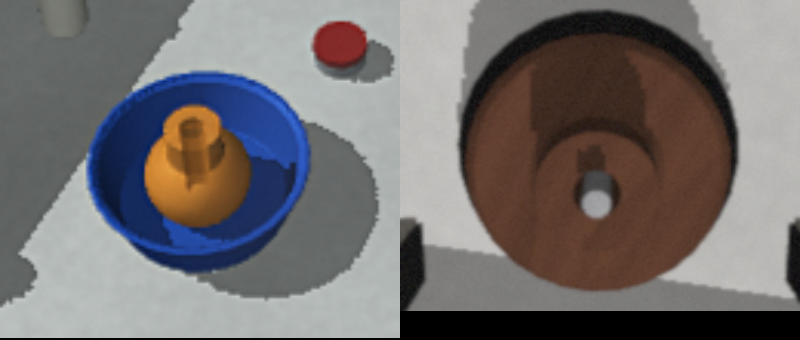

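The glass stands upright in the middle of the bowl. The stub tip is at wrist pixel (278.2,232.3) and the hub bore at (278.7,226.4).

Run:
```python
from h import *
c,T=pickle.load(open('w.pkl','rb'))
print(onz(c,T,278.2,232.3,.084),onz(c,T,278.7,226.4,.072))
```

```text
[ 0.65357808 -0.13160005] [ 0.65269533 -0.1313532 ]
```

>>> servo_tool --plan "-0.001 0 0.015 0; -0.001 0 0.035 0; -0.001 0 0.055 0; -0.001 0 0.07 0; -0.001 0 0.079 0; -0.001 0 0.081 0; -0.001 0 0.081 0; -0.001 0 0.081 0; -0.001 0 0.081 0"

```text
t: 24.53
tool_pos: [0.6532, -0.1313, 0.0718]
orientation: [0.0, 3.139, -0.001]
force: [0.7, 1.3, 0.7]
opening: 0.093
gripper_force: 0.0
```

>>> servo_tool --plan "0 0 0 0; 0 0 0 0; 0 0 0 0; 0 0 0 0; 0 0 0 0; 0 0 0 0; 0 0 0 0; 0 0 0 0; 0 0 0 0" --grip 1 --grip_force 25

```text
t: 25.28
tool_pos: [0.6521, -0.1311, 0.0701]
orientation: [-0.0, -3.142, 0.0]
force: [0.3, -1.2, -0.1]
opening: 0.0435
gripper_force: 25.0
```

>>> servo_tool --plan "0 0 -0.004 0; 0 0 -0.01 0; 0 0 -0.02 0; 0 0 -0.035 0; 0 0 -0.05 0; 0 0 -0.065 0; 0 0 -0.078 0; 0 0 -0.082 0; 0 0 -0.082 0; 0 0 -0.082 0" --grip_force 35

```text
t: 26.12
tool_pos: [0.6523, -0.1311, 0.1525]
orientation: [0.0, 3.141, -0.0]
force: [0.1, 0.5, -2.4]
opening: 0.0435
gripper_force: 35.0
```

>>> servo_tool --plan "0.008 0.005 0 0; 0.025 0.016 0 0; 0.05 0.032 0 0; 0.075 0.048 0 0; 0.1 0.064 0 0; 0.125 0.08 0 0; 0.15 0.095 0 0; 0.175 0.111 0 0; 0.198 0.126 0 0; 0.208 0.132 0 0; 0.212 0.135 0 0; 0.212 0.135 0 0"

```text
t: 27.12
tool_pos: [0.4392, 0.0045, 0.1514]
orientation: [0.001, -3.141, -0.0]
force: [-0.2, -0.7, -2.2]
opening: 0.0429
gripper_force: 35.0
```

>>> servo_tool --plan "0 0 0 0; 0 0 0.01 0; 0 0 0.025 0; 0 0 0.03 0; 0 0 0.03 0; 0 0 0.03 0"

```text
t: 27.62
tool_pos: [0.4399, 0.0037, 0.1215]
orientation: [-0.001, -3.14, -0.0]
force: [0.3, -0.0, -2.7]
opening: 0.0432
gripper_force: 35.0
```

Run:
```python
from h import *
wrist('w9')
```

```text
27.6167 [0.4399 0.0037 0.1215] [-1.00e-03 -3.14e+00 -0.00e+00]
```

View pics/w9.png

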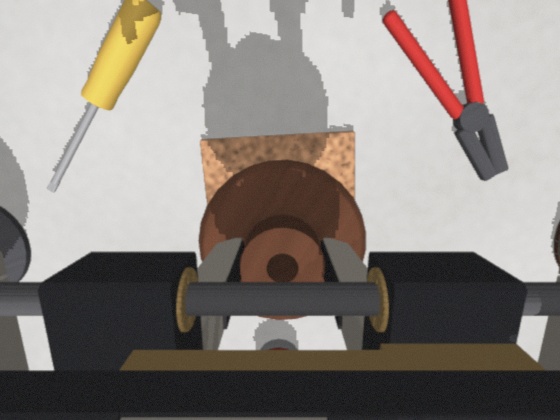

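The foot is held level over the mat, whose far corners are at (202,140) and (354,131).

Run:
```python
from h import *
c,T=pickle.load(open('w.pkl','rb'))
a,b=[onz(c,T,u,v,.006) for u,v in [(202,140),(354,131)]]
e=(b-a)/np.linalg.norm(b-a);print(a,b,np.linalg.norm(b-a),(a+b)/2+.065*np.array([e[1],-e[0]]))
```

```text
[ 0.37890365 -0.0625096 ] [0.37173739 0.06317321] 0.1258869517023142 [0.44021511 0.00403201]
```

>>> servo_tool --plan "0 0 0.01 0; 0 0 0.03 0; 0 0 0.045 0; 0 0 0.055 0; 0 0 0.06 0; 0 0 0.061 0; 0 0 0.061 0; 0 0 0.061 0"

```text
t: 28.33
tool_pos: [0.4409, 0.0039, 0.062]
orientation: [0.0, 3.14, -0.0]
force: [0.6, 0.2, -2.3]
opening: 0.043
gripper_force: 35.0
```

Contact is expected at about 0.048.

>>> servo_tool --plan "0 0 0.003 0; 0 0 0.006 0; 0 0 0.009 0; 0 0 0.011 0; 0 0 0.012 0; 0 0 0.012 0"

```text
t: 28.83
tool_pos: [0.4399, 0.004, 0.0488]
orientation: [-0.0, -3.141, -0.0]
force: [-0.0, -0.4, -1.4]
opening: 0.043
gripper_force: 35.0
```

>>> servo_tool --plan "0 0 0.0005 0; 0 0 0.001 0; 0 0 0.0015 0; 0 0 0.0015 0"

```text
t: 29.17
tool_pos: [0.4403, 0.004, 0.048]
orientation: [0.0, 3.142, -0.0]
force: [-2.9, 0.6, 2.6]
opening: 0.0431
gripper_force: 35.0
```

Contact. Release and withdraw straight up.

>>> servo_tool --plan "0 0 0 0; 0 0 0 0; 0 0 0 0; 0 0 0 0; 0 0 0 0; 0 0 0 0; 0 0 0 0; 0 0 0 0; 0 0 0 0" --grip -1

```text
t: 29.92
tool_pos: [0.4402, 0.004, 0.0476]
orientation: [0.0, 3.142, -0.0]
force: [0.5, 0.3, -0.6]
opening: 0.0925
gripper_force: 0.0
```

>>> servo_tool --plan "0 0 -0.01 0; 0 0 -0.03 0; 0 0 -0.06 0; 0 0 -0.09 0; 0 0 -0.12 0; 0 0 -0.15 0; 0 0 -0.18 0; 0 0 -0.2 0; 0 0 -0.2 0; 0 0 -0.2 0; 0 0 -0.2 0"

```text
t: 30.83
tool_pos: [0.4398, 0.004, 0.2472]
orientation: [-0.0, -3.141, -0.0]
force: [0.2, 0.3, -0.6]
opening: 0.0929
gripper_force: 0.0
```

Run:
```python
from plant import eyes
import cv2
cv2.imwrite('pics/end.png',cv2.resize(eyes.read_camera("side")["image"][120:420,150:400],(667,600) if 0 else (500,600)))
```

```text
(no output)
```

View pics/end.png

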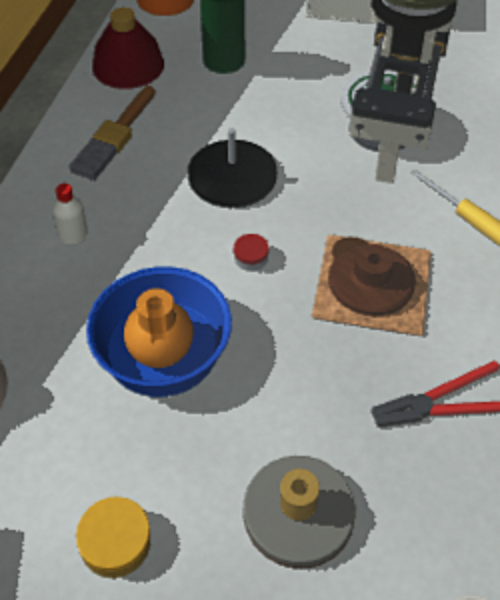

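The cup, glass and foot stand in the middle of their places, and the bare base stands on the bench. The gripper hides the stand here, but I checked the cap on it earlier.

```bash
python3 -c "
from plant import robot
print(robot.close_job())"
```

```text
the job is handed in; nothing more can be done
None
```

The lamp column is apart, all four parts were set down upright in the middle of their own places without a drop, the bare base is standing, and the job was handed in at about 31 s; no verdict came back.

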